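# Hold a toner hopper's bayonet cap at the half-turn mark

## Robot

A 7-joint arm with a two-finger parallel gripper is mounted at the origin on the work surface. World frame = base frame: x ahead of the robot, y to its left, z up, the work surface at z = 0. Lengths are in m, angles in rad, forces in N, time in s.
With the tool pointing down it reaches from about 0.425 to 0.925 m from the base axis. Payload 6.8 kg.
Tool frame: the origin (TCP) lies midway between the tips of the shut fingers; the grasp point (between the pads) lies 19 mm behind it; z points along the fingers, y is the line along which they close (so a half turn about z gives the same grasp; the last joint's range is limited). The gripper opens to 85 mm and grips with 20 to 120 N. Pads are 22 mm wide; open, the fingers measure 114 mm over their backs; the gripper's body (76 mm by 85 mm) begins 54 mm behind the grasp point. The pads swing forward as they close: fully open they stand 13 mm farther back than shut.
Start: joints at [1.232, 0.477, 0.022, 1.555, -0.011, 1.109, -0.083], TCP at [0.154, -0.657, 0.231] pointing down, gripper open.
Joint ranges: [-2.96, 2.96], [-0.34, 2.1], [-1.41, 1.46], [0.24, 2.44], [-1.37, 4.51], [0.17, 1.92], [-2.96, 2.96]. Speed limits (rad/s): [2.39, 2.39, 3.14, 3.14, 3.14, 3.14, 3.14].

## Interface

Orientations are given as a rotation vector (axis times angle).
In Python, from bench import r gives the robot as it stands. The module is installed in compiled form; this text tells all that it offers.
- The arm moves only by the tool apply_moves, never from a script. Its argument "rows" is a list of rows, each a list of 6 numbers: the shift along the tool's x, y, z scaled (see below), then the turn, a rotation vector about the tool's x, y, z scaled (see below). A call has 1 to 5 rows; each row is the pose to reach, as a shift and turn from the pose commanded when the call began, along the tool's axes at that moment; what a row does not reach only later rows make up. The controller multiplies each number of a shift by 0.25 m and each number of a turn by 90 degrees. A row lasts 1/8 s, in which the tool goes at most 62.5 mm and 10.7 degrees, less where a joint would pass 70% of its speed; a pose out of reach is approached as far as the arm can. A call with a number of a shift or a turn outside -1 to 1 is refused whole. A call with a gripper value outside its range is refused whole. "claw" is the opening, from 0 (shut) to 1 (fully open), set as the call begins (left out, the last holds). The fingers move at their own pace and stop on an object; "newtons" is the grip in N (left out, the last holds). Time passes only in rows, so rows that repeat a pose let the fingers close. It gives the time, the measured TCP pose, the force, the opening and the grip force at its end, in the units of the state.
- r.get_obs(): the state, without advancing time (a new reading comes with each control period).
- r.grab_frame(name): name is "scene" or "top"; returns a dict with "pixels" (400x640x3 uint8, red, green, blue), "intrinsics" (3x3 intrinsics, pixels), "dist" ([k1, k2, p1, p2, k3] as OpenCV has them; the pictures are not rectified), "eye" and "attitude" of the camera in the world. Camera axes: x right, y up, looking along -z (the intrinsics and any distortion apply to the point x, -y, -z); pixel columns grow to the right and rows downward; lengths in m; the calibration is good to about 2 mm. A picture is of the moment at which its call begins. There is no depth.
- r.hand_in(): hands the job in; it is judged then, once.
Trained networks look in a picture, given as the dict that the camera call returned (one of the last four; its "shot" number tells which), for a name from the list of things; names that differ only in an ending like _2 or _b are one class to them, and where a whole thing is asked for, a point or a joint stands for the part that bears it (a point fixed in the world has none). Each returns a list of dicts, best first, with "conf" (0 to 1); they miss things now and then, are a little off and sometimes report something else, mostly with a low value. They report only what shows in the picture. A call takes as long as a camera call. They do not tell look-alikes from the thing itself.
- r.search_frame(picture, thing): "rect" ([left, top, width, height] in pixels, round what is visible of it).
- r.outline_of(picture, thing): "pixels" (400x640 bool, what is visible of it) and "rect" ([left, top, width, height] in pixels, round what is visible of it).
- r.landmark_of(picture, thing): "point" ([column, row] in pixels: a listed point, or the origin of a listed thing).
The state is a dict: "clock": time; "joints": joint angles; "qvel": joint speeds; "tau": joint torques, N m; "tcp_pos": TCP position; "orientation": TCP orientation; "contact_force": force on the tool from outside, world axes, zero at the start; "moment": the same for the moment, N m; "grip_width": finger opening in m; "gripper_force": force on a finger pad.
Only numpy, scipy, OpenCV 4.12 (cv2) and the standard library are available. Lean on these libraries where they do the work, as an engineer would, in place of code of your own. Each camera call takes 0.05 s, during which the arm holds its last target. There are 200 camera calls.

## Task

Fit the blue bayonet cap onto the toner hopper: drop its two lugs through the slots at the white marks so that it sits fully down on the rim, then twist it clockwise (seen from above) until the bar and white stripes of the cap point to the yellow half-turn marks, well short of the red lock marks and without letting the lock click. A spring turns the cap back, so finish while still gripping the cap and holding it still at the yellow marks, so that I can check the seal; leave the toner bottle, screwdriver, roller and screw tray where they are.

Things in the scene. Friction and masses are not known exactly. Their poses are not given: they have to be found in the camera images.
- cap: Loose blue plastic bayonet cap, about 100 g, standing on the mat. Origin: centre of its underside; z up. Spigot 38 mm diameter, z 0 to 18 mm; two lugs at its foot along +x and -x (z 0 to 6 mm, 10 mm wide, out to 29.5 mm from the axis); flange 72 mm diameter, z 18 to 26 mm, white stripes on top at +x and -x; grip bar above. A half turn about z gives the same cap.
- cap_top (a point): Centre of the top of the cap's grip bar, on the cap's axis, 59 mm above its underside. The bar is blue, 44 mm long along the cap's x, 14 mm thick along y, and stands 33 mm high on the flange (z = 26 to 59 mm): pinch it across y from above.
- hopper: Fixed grey toner hopper, a block 160 (x) by 220 (y) by 60 mm high; origin at the centre of its underside on the mat, z up, yaw within 0.6 rad of the robot's frame. On top, centred, a black round collar of 106 mm diameter, rim 81 mm above the mat, with the filling port in its middle. White marks on the rim at the hopper's +x and -x: slots; red marks: lock.
- port (a point): Port centre at rim height, axes as the hopper's. Bore 44 mm; two slots 18 mm wide at +x and -x let the lugs in. Below the 8 mm lips the lugs (4 mm vertical play) turn only clockwise seen from above, up to the lock at 100 degrees; stops block the rest. With the cap fully down its flange lies on the rim and the cap's origin is 18 mm below this point.
- half_mark: The two yellow half-turn marks on the rim; origin at the port's centre at rim height, its x axis runs through both marks: 50 degrees clockwise (seen from above) of the hopper's x axis. The cap's x axis (either way round) must point along it.
- spring_ring (a joint): Turn (rad) of the orange sprung ring in the port: 0 at rest, grows clockwise seen from above, at most 1.57. The lugs meet it after about 0.17 rad of cap turn and then push it; with the cap at the yellow marks it reads about 0.7. It pushes back with 0.08 N m per rad. Two spring balls resist the lugs from about 0.9; beyond 1.2 counts as locked.
- toner_bottle: Bystander: black toner bottle with a red cap, 64 mm diameter, 150 mm tall, standing at the left of the mat; origin at the centre of its underside.
- screwdriver: Bystander: screwdriver lying at the right of the mat; origin at its underside.
- roller: Bystander: paper roller, 190 mm steel shaft with a black rubber sleeve of 26 mm diameter, lying along its y axis beyond the hopper and cap; origin at its underside, mid-length.
- screw_tray: Bystander: open yellow screw tray, 70 by 110 by 22 mm, beyond the hopper and cap; origin at the centre of its underside.
Things that resemble listed ones, but are neither listed nor needed, are in the scene too. Of the things like the cap, leave any that is orange; of the rest the larger one is meant.

How it is judged:
On the way:
1. the cap sits down on the rim with its lugs through the slots, not yet turned (z of cap in the frame of port below -0.0145 m and horizontal distance between cap and port below 0.006 m and angle between the x axis of cap and the x axis of hopper, either way round below 0.35 rad), for 0.1 s.
At the end, for the whole second after the job is handed in: The cap is in the port, down on the rim (within 3 mm), centred within 6 mm and upright within 0.1 rad; its x axis lies within 0.16 rad (9 degrees) of the yellow half-turn marks, with the spring ring pushed along (0.4 to 0.9 rad), at rest, and the fingers still grip it (more than 1 N) (z of cap in the frame of port between -0.021 and -0.015 m and horizontal distance between cap and port below 0.006 m and angle between cap's own z axis and vertical below 0.1 rad and angle between the x axis of cap and the x axis of half_mark, either way round below 0.16 rad and value of joint spring_ring between 0.4 and 0.9 rad and contact force between the fingers and cap above 1 N and angular speed of cap below 0.3 rad/s and linear speed of cap below 0.03 m/s); the arm keeps its last pose, push and grip.
It fails at once if the cap is turned into the lock (spring ring beyond 1.2 rad) (value of joint spring_ring above 1.2 rad).
It fails at once if the toner bottle is moved by more than 25 mm (distance of toner_bottle from where it was at the start of the episode above 0.025 m).
It fails at once if the screwdriver is moved by more than 25 mm (distance of screwdriver from where it was at the start of the episode above 0.025 m).
It fails at once if the roller is moved by more than 25 mm (distance of roller from where it was at the start of the episode above 0.025 m).
It fails at once if the screw tray is moved by more than 25 mm (distance of screw_tray from where it was at the start of the episode above 0.025 m).
It also fails if it takes over 43 s, if anything falls off the work surface, if the arm or the gripper's body presses on something with over 40 N, if the wrist force passes 120 N, or if a joint passes its speed limit or range.

## Working session

There is one attempt and no reset: what is moved stays moved. The work goes in short steps, Python scripts to look and compute and a tool call to move; the robot and the scene stay as the last step left them, time stands still between calls to the robot, and variables do not carry over. Pictures are saved under pics/ and viewed, at most 10 in all, crops included, and the job is handed in when it is done.

Besides the shell and the picture viewer there is one more tool, called by a JSON object that holds its "fn" and its "kwargs". apply_moves: Moves the arm, as the interface text tells. Its arguments: {"type":"object","properties":{"rows":{"type":"array","items":{"type":"array","items":{"type":"number"}}},"claw":{"type":"number"},"newtons":{"type":"number"}},"required":["rows"]}

```bash
mkdir -p pics; cat > h.py <<'E'
import numpy as np, cv2, json
from scipy.spatial.transform import Rotation as R
from bench import r
def ray(p,uv):
    K=np.array(p["intrinsics"]);d=np.array(p["dist"])
    n=cv2.undistortPoints(np.array(uv,float).reshape(-1,1,2),K,d).reshape(-1,2)
    A=np.array(p["attitude"]); A=A if A.shape==(3,3) else R.from_rotvec(A).as_matrix()
    v=np.c_[n[:,0],-n[:,1],-np.ones(len(n))]@A.T
    return np.array(p["eye"]),v
def atz(p,uv,z):
    e,v=ray(p,uv); return e+v*((z-e[2])/v[:,2])[:,None]
def proj(p,X):
    K=np.array(p["intrinsics"]);d=np.array(p["dist"])
    A=np.array(p["attitude"]); A=A if A.shape==(3,3) else R.from_rotvec(A).as_matrix()
    c=(np.atleast_2d(X)-np.array(p["eye"]))@A; c=c*[1,-1,-1]
    return cv2.projectPoints(c,np.zeros(3),np.zeros(3),K,d)[0].reshape(-1,2)
def save(n,img): cv2.imwrite(f"pics/{n}.png",img[:,:,::-1])
E
python3 - <<'E'
from h import *
np.set_printoptions(precision=4,suppress=True)
o=r.get_obs();print({k:np.round(v,3) for k,v in o.items()})
P={}
for c in("scene","top"):
    p=r.grab_frame(c);save(c+"0",p["pixels"]);print(c,p["eye"],p["attitude"],p["intrinsics"])
    for t in("cap","cap_top","hopper","port","half_mark"):
        print(t,[(np.round(x["point"],1),round(x["conf"],2)) for x in r.landmark_of(p,t)])
    print([(x["rect"],round(x["conf"],2)) for x in r.search_frame(p,"cap")])
E
```

```text
{'clock': np.float64(0.0), 'joints': array([ 1.232,  0.478,  0.022,  1.556, -0.011,  1.109, -0.083]), 'qvel': array([-0.   , -0.001,  0.   ,  0.   , -0.001, -0.001, -0.   ]), 'tau': array([ -0.   , -59.644,   1.608, -28.12 ,   0.012,   0.009,   0.   ]), 'tcp_pos': array([ 0.154, -0.657,  0.23 ]), 'orientation': array([-3.119, -0.362,  0.001]), 'contact_force': array([ 0.087,  0.552, -0.385]), 'moment': array([ 0.012, -0.049, -0.047]), 'gripper_force': np.float64(0.0), 'grip_width': np.float64(0.085)}
scene [1.2711 0.532  0.7632] [0.4812 0.9872 2.088 ] [[361.3048   0.     320.2946]
 [  0.     361.3048 197.3909]
 [  0.       0.       1.    ]]
cap [(array([385. , 223.7]), 0.93), (array([342.6, 214.7]), 0.71)]
cap_top [(array([340.5, 201.6]), 0.88), (array([383.3, 227.3]), 0.75), (array([388.5, 210.5]), 0.6)]
hopper [(array([303.6, 178.9]), 0.92)]
port [(array([306.9, 159.6]), 0.91), (array([383. , 225.6]), 0.6)]
half_mark []
[([372.7, 206.9, 23.1, 23.8], 0.82), ([330.0, 199.5, 24.3, 21.8], 0.71), ([411.6, 221.0, 19.4, 21.3], 0.53)]
top [0.4397 0.0144 1.3586] [ 0.1032 -0.1072 -1.5701] [[469.7208   0.     320.9118]
 [  0.     469.7208 199.1269]
 [  0.       0.       1.    ]]
cap [(array([265.9, 235.8]), 0.71), (array([310.6, 223.8]), 0.57), (array([228.7, 250.1]), 0.51), (array([473.5, 251.7]), 0.4)]
cap_top [(array([265.5, 232.5]), 0.73), (array([224.1, 248.1]), 0.58), (array([310.3, 217.6]), 0.56)]
hopper [(array([283.2, 161.6]), 0.68), (array([380.2, 245.1]), 0.66)]
port [(array([388.9, 241.6]), 0.79)]
half_mark []
[([255.1, 222.3, 21.9, 24.9], 0.96), ([296.8, 206.8, 25.0, 24.3], 0.79), ([215.8, 245.2, 22.9, 17.4], 0.73)]
```

View pics/top0.png

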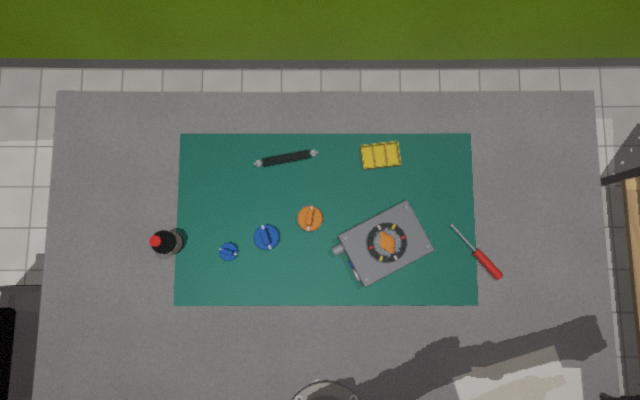

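```bash
python3 - <<'E'
import cv2
a=cv2.imread('pics/top0.png')[180:300,200:460]
b=cv2.imread('pics/scene0.png')[130:260,240:450]
cv2.imwrite('pics/c1.png',cv2.resize(a,None,fx=3,fy=3,interpolation=2))
cv2.imwrite('pics/c2.png',cv2.resize(b,None,fx=3.8,fy=3.8,interpolation=2))
E
```

```text
(no output)
```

View pics/c1.png

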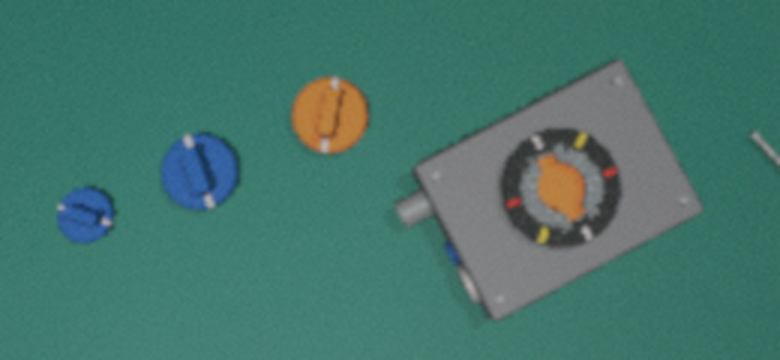

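View pics/c2.png

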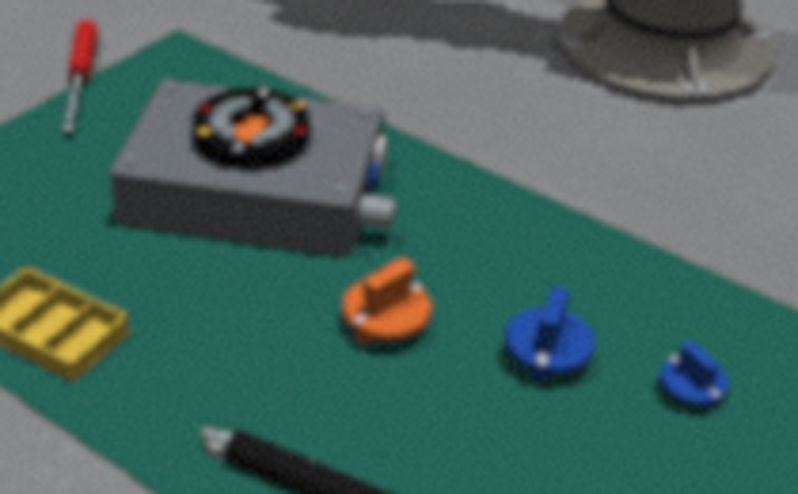

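Top view: the candidates are the small blue cap at (228,251), the large blue cap at (266,237) and the orange cap at (309,218). The crop confirms the large blue one at (266,237) as the target. Port at about (387,243), with white, yellow and red marks in the expected clockwise order.

```bash
cat >> h.py <<'E'
def blobs(img,box,kind,amin=3):
    x0,y0,x1,y1=box; s=cv2.resize(img[y0:y1,x0:x1],None,fx=4,fy=4,interpolation=cv2.INTER_CUBIC)
    h=cv2.cvtColor(s,cv2.COLOR_RGB2HSV).astype(int);H,S,V=h[...,0],h[...,1],h[...,2]
    m={"white":(S<60)&(V>150),"yellow":(H>20)&(H<36)&(S>120)&(V>110),"red":((H<6)|(H>174))&(S>140)&(V>90),"blue":(H>100)&(H<125)&(S>110)}[kind]
    n,l,st,c=cv2.connectedComponentsWithStats(m.astype(np.uint8))
    return [(np.round((c[i]+.5)/4-.5+[x0,y0],2),st[i,4]/16) for i in range(1,n) if st[i,4]/16>=amin]
E
python3 - <<'E'
from h import *
np.set_printoptions(precision=4,suppress=True)
for c,hb,cb in(("top",(364,218,412,268),(250,218,284,256)),("scene",(285,148,328,178),(368,200,402,236))):
    p=r.grab_frame(c)
    for k in("white","yellow","red"):
        B=blobs(p["pixels"],hb,k,1); 
        print(c,k,[(*b,atz(p,b[0],.081)[0]) for b in B])
    for k in("white","blue"):
        B=blobs(p["pixels"],cb,k,1); 
        print(c,"cap",k,[(*b,atz(p,b[0],.026)[0]) for b in B])
E
```

```text
top white [(array([378.68, 226.88]), np.float64(4.375), array([ 0.5354, -0.1462,  0.081 ])), (array([395.22, 257.28]), np.float64(4.6875), array([ 0.4533, -0.1892,  0.081 ]))]
top yellow [(array([393.08, 226.51]), np.float64(14.0), array([ 0.5363, -0.1854,  0.081 ])), (array([380.78, 257.85]), np.float64(13.25), array([ 0.4518, -0.1503,  0.081 ]))]
top red [(array([402.83, 237.04]), np.float64(8.1875), array([ 0.5077, -0.2111,  0.081 ])), (array([370.69, 247.18]), np.float64(8.0625), array([ 0.4804, -0.1235,  0.081 ]))]
top cap white [(array([262.39, 226.7 ]), np.float64(8.8125), array([0.5406, 0.1769, 0.026 ])), (array([269.29, 246.51]), np.float64(8.875), array([0.4846, 0.1566, 0.026 ]))]
top cap blue [(array([266.09, 236.74]), np.float64(473.875), array([0.5122, 0.166 , 0.026 ]))]
scene white []
scene yellow [(array([317.97, 157.33]), np.float64(2.1875), array([ 0.4524, -0.1451,  0.081 ])), (array([293.38, 163.92]), np.float64(5.75), array([ 0.5382, -0.1817,  0.081 ]))]
scene red [(array([293.75, 157.84]), np.float64(2.375), array([ 0.5097, -0.2064,  0.081 ])), (array([318.34, 163.73]), np.float64(2.4375), array([ 0.4821, -0.1186,  0.081 ]))]
scene cap white [(array([382.21, 224.08]), np.float64(4.625), array([0.5416, 0.1799, 0.026 ]))]
scene cap blue [(array([384.37, 218.47]), np.float64(365.625), array([0.5161, 0.1716, 0.026 ]))]
```

```bash
cat >> h.py <<'E'
def plan(pos,ang,o=None,vert=True):
    "numbers for target TCP pos, tool x angle (deg), tool pointing down"
    o=o or r.get_obs(); R0=R.from_rotvec(o["orientation"]); a=np.radians(ang)/2
    R1=R.from_rotvec(np.pi*np.array([np.cos(a),np.sin(a),0]))
    s=R0.inv().apply(np.array(pos)-o["tcp_pos"])/.25; t=(R0.inv()*R1).as_rotvec()/(np.pi/2)
    print("tcp",np.round(o["tcp_pos"],4),"xang",np.round(np.degrees(np.arctan2(*R0.as_matrix()[[1,0],0])),2),"row",np.round(np.r_[s,t],4).tolist()); return np.r_[s,t]
E
python3 -c "
from h import *
plan([.37,-.47,.24],20);plan([.5,-.25,.24],20);plan([.55,-.15,.24],20)"
```

```text
tcp [ 0.1544 -0.6571  0.2313] xang 13.22 row [1.0107, -0.5314, -0.0347, 0.0, 0.0, -0.0753]
tcp [ 0.1544 -0.6571  0.2313] xang 13.22 row [1.7182, -1.2691, -0.0348, 0.0, 0.0, -0.0753]
tcp [ 0.1544 -0.6571  0.2313] xang 13.22 row [2.0044, -1.6127, -0.0348, 0.0, 0.0, -0.0753]
```

{"fn": "apply_moves", "kwargs": {"rows": [[0.2,-0.11,-0.01,0,0,-0.07],[0.4,-0.22,-0.02,0,0,-0.07],[0.6,-0.33,-0.03,0,0,-0.07],[0.8,-0.45,-0.03,0,0,-0.07],[0.95,-0.55,-0.03,0,0,-0.07]], "claw": 1, "newtons": 60}}

```text
clock: 1.42
tcp_pos: [0.3563, -0.4669, 0.2391]
orientation: [3.095, 0.536, 0.001]
contact_force: [0.3, -0.6, 0.5]
grip_width: 0.0852
gripper_force: 0.0
```

```bash
python3 -c "
from h import *
plan([.5,-.25,.24],20);plan([.55,-.15,.24],20)"
```

```text
tcp [ 0.3563 -0.4669  0.2391] xang 19.64 row [0.8328, -0.6239, -0.0031, 0.0003, -0.0005, -0.004]
tcp [ 0.3563 -0.4669  0.2391] xang 19.64 row [1.1556, -0.9334, -0.0029, 0.0003, -0.0005, -0.004]
```

{"fn": "apply_moves", "kwargs": {"rows": [[0.18,-0.15,0,0,0,0],[0.36,-0.3,0,0,0,0],[0.54,-0.45,0,0,0,0],[0.72,-0.6,0,0,0,0],[0.9,-0.75,0,0,0,0]]}}

```text
clock: 2.05
tcp_pos: [0.5044, -0.2155, 0.2392]
orientation: [3.096, 0.532, 0.001]
contact_force: [0.7, 0.9, -0.6]
grip_width: 0.0854
gripper_force: 0.0
```

```bash
python3 -c "
from h import *
plan([.54,-.02,.2],20);plan([.513,.167,.15],20)"
```

```text
tcp [ 0.5044 -0.2155  0.2392] xang 19.5 row [0.395, -0.6896, 0.1565, 0.0004, -0.0004, -0.0055]
tcp [ 0.5044 -0.2155  0.2392] xang 19.5 row [0.5428, -1.4309, 0.3561, 0.0004, -0.0004, -0.0055]
```

{"fn": "apply_moves", "kwargs": {"rows": [[0.08,-0.22,0,0,0,0],[0.16,-0.43,0,0,0,0],[0.24,-0.64,0.05,0,0,0],[0.32,-0.85,0.1,0,0,0],[0.38,-1.0,0.15,0,0,0]]}}

```text
clock: 2.68
tcp_pos: [0.5095, 0.0531, 0.2014]
orientation: [-3.095, -0.536, -0.002]
contact_force: [-0.5, -0.3, 0.5]
grip_width: 0.0855
gripper_force: 0.0
```

```bash
python3 -c "
from h import *
plan([.513,.167,.14],20)"
```

```text
tcp [0.5095 0.0531 0.2014] xang 19.64 row [0.166, -0.4243, 0.2459, -0.0001, -0.0008, -0.004]
```

{"fn": "apply_moves", "kwargs": {"rows": [[0.08,-0.2,0.1,0,0,0],[0.165,-0.4,0.2,0,0,0],[0.165,-0.425,0.25,0,0,0],[0.165,-0.425,0.25,0,0,0]]}}

```text
clock: 3.18
tcp_pos: [0.5122, 0.164, 0.1379]
orientation: [3.095, 0.534, -0.003]
contact_force: [0.2, -0.4, 0.3]
grip_width: 0.0853
gripper_force: 0.0
```

```bash
python3 -c "
from h import *
plan([.513,.1672,.031],20)
p=r.grab_frame('scene');print(proj(p,[[.513,.167,.059]]));save('s1',cv2.resize(p['pixels'][140:250,320:460],None,fx=4,fy=4))
p=r.grab_frame('top');print(proj(p,[[.513,.167,.059]]));save('t1',cv2.resize(p['pixels'][190:280,220:320],None,fx=4,fy=4))
a=cv2.imread('pics/s1.png');b=cv2.imread('pics/t1.png');b=cv2.copyMakeBorder(b,0,a.shape[0]-b.shape[0],0,0,0);cv2.imwrite('pics/st1.png',cv2.resize(np.hstack([a,b]),(800,367)))
"
```

```text
tcp [0.5122 0.164  0.1379] xang 19.58 row [0.0085, -0.0112, 0.4277, 0.0002, 0.0014, -0.0046]
[[384.98769786 209.08267238]]
[[264.39602476 235.78738034]]
```

View pics/st1.png

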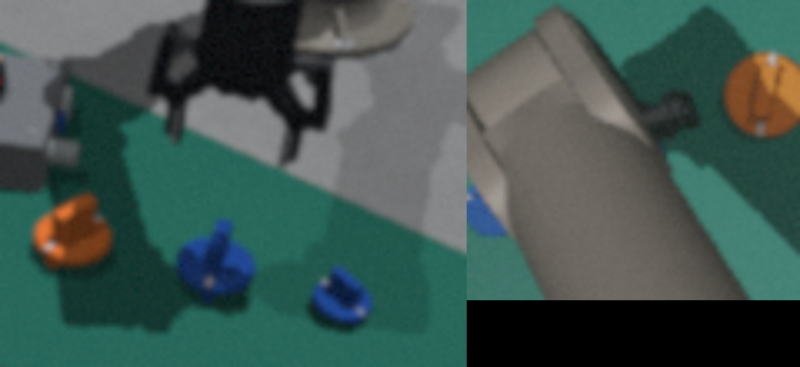

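The scene view shows the open gripper straddling the large blue cap (about (384,215) in the picture); the top view is blocked by the arm. I'll descend.

{"fn": "apply_moves", "kwargs": {"rows": [[0.008,-0.011,0.12,0,0,0],[0.008,-0.011,0.25,0,0,0],[0.008,-0.011,0.37,0,0,0],[0.008,-0.011,0.427,0,0,0],[0.008,-0.011,0.427,0,0,0]]}}

```text
clock: 3.9
tcp_pos: [0.5141, 0.1665, 0.0321]
orientation: [3.096, 0.53, -0.001]
contact_force: [-0.3, -0.1, 0.9]
grip_width: 0.0852
gripper_force: 0.0
```

{"fn": "apply_moves", "kwargs": {"rows": [[0,0,0,0,0,0],[0,0,0,0,0,0],[0,0,0,0,0,0],[0,0,0,0,0,0],[0,0,0,0,0,0]], "claw": 0, "newtons": 60}}

```text
clock: 4.53
tcp_pos: [0.514, 0.1677, 0.0322]
orientation: [-3.096, -0.533, -0.0]
contact_force: [-0.6, -0.3, 1.0]
grip_width: 0.0128
gripper_force: 61.6
```

```bash
python3 -c "
from h import *
o=r.get_obs();print(o['contact_force'],o['grip_width'],o['gripper_force'])
plan([.513,.1672,.17],27.5)
plan([.494,-.167,.17],27.5)
"
```

```text
[-0.60946569 -0.33114407  1.02941563] 0.012830988383166937 61.61786198616028
tcp [0.514  0.1677 0.0322] xang 19.53 row [-0.0042, 0.0004, -0.5511, 0.0, -0.0002, -0.0886]
tcp [0.514  0.1677 0.0322] xang 19.53 row [-0.5227, 1.2349, -0.5512, 0.0, -0.0002, -0.0886]
```

{"fn": "apply_moves", "kwargs": {"rows": [[0,0,-0.15,0,0,0],[0,0,-0.35,0,0,-0.03],[0,0,-0.55,0,0,-0.085],[-0.06,0.15,-0.56,0,0,-0.085],[-0.15,0.35,-0.56,0,0,-0.085]]}}

```text
clock: 5.15
tcp_pos: [0.5082, 0.0729, 0.173]
orientation: [-3.052, -0.743, -0.004]
contact_force: [1.6, 0.2, -1.4]
grip_width: 0.0131
gripper_force: 61.3
```

```bash
python3 -c "
from h import *
o=r.get_obs();print(o['contact_force'],o['grip_width'],o['gripper_force'])
plan([.494,-.167,.17],27.5)
"
```

```text
[ 1.64686896  0.23605172 -1.3776969 ] 0.013104765842438491 61.26108169555664
tcp [0.5082 0.0729 0.173 ] xang 27.36 row [-0.4915, 0.8262, 0.011, 0.0002, -0.0015, -0.0016]
```

{"fn": "apply_moves", "kwargs": {"rows": [[-0.12,0.2,0,0,0,0],[-0.24,0.4,0,0,0,0],[-0.36,0.6,0,0,0,0],[-0.46,0.77,0,0,0,0],[-0.49,0.82,0.01,0,0,0]]}}

```text
clock: 5.78
tcp_pos: [0.4914, -0.1697, 0.1693]
orientation: [3.055, 0.729, -0.002]
contact_force: [-0.2, 1.5, -1.9]
grip_width: 0.0129
gripper_force: 61.2
```

{"fn": "apply_moves", "kwargs": {"rows": [[0,0,0,0,0,0],[0,0,0,0,0,0]]}}

```text
clock: 6.02
tcp_pos: [0.4927, -0.1637, 0.1695]
orientation: [-3.052, -0.742, -0.0]
contact_force: [0.3, 0.7, -0.8]
grip_width: 0.0128
gripper_force: 61.2
```

```bash
python3 - <<'E'
from h import *
plan([.494,-.167,.17],27.5)
o=r.get_obs();t=o["tcp_pos"];R0=R.from_rotvec(o["orientation"]).as_matrix()
for c in("scene","top"):
    p=r.grab_frame(c)
    # predicted stripe/flange points of cap if centred on TCP
    b=t-[0,0,.0322]; a=R0[:,0]*[1,1,0]
    X=[b+[0,0,.059],b+[0,0,.026]+a*.031,b+[0,0,.026]-a*.031,[.4942,-.1676,.081]]
    uv=proj(p,X);print(c,np.round(uv,1).tolist())
    u,v=uv[0].astype(int);x0,y0=u-50,v-45
    im=cv2.resize(p["pixels"][y0:y0+90,x0:x0+100],None,fx=4,fy=4,interpolation=2)
    for q,col in zip(uv,[(255,0,255),(0,255,0),(0,255,0),(255,255,0)]): cv2.drawMarker(im,tuple(int(k) for k in (q-[x0,y0]+.5)*4),col,0,8,1)
    save(c+"2",im); print(x0,y0)
a=cv2.imread('pics/scene2.png');b=cv2.imread('pics/top2.png');cv2.imwrite('pics/st2.png',np.hstack([a,b]))
E
```

```text
tcp [ 0.4927 -0.1637  0.1695] xang 27.32 row [-0.0014, 0.014, -0.0021, -0.0006, -0.0002, -0.0019]
scene [[305.9, 130.2], [303.7, 143.9], [308.3, 134.6], [305.1, 160.0]]
255 85
top [[391.9, 240.7], [384.1, 230.4], [395.8, 252.2], [386.9, 242.1]]
341 195
```

View pics/st2.png

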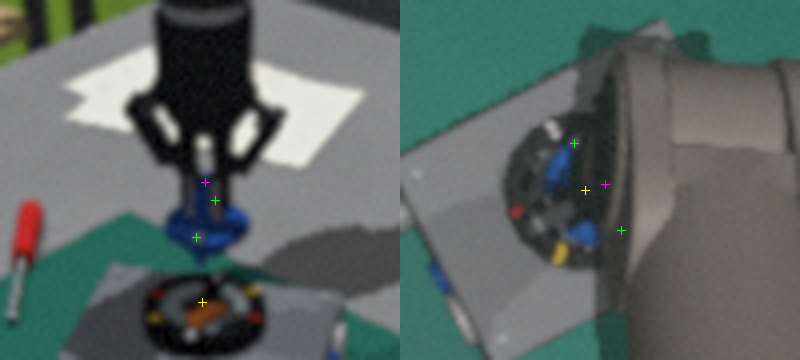

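```bash
python3 - <<'E'
from h import *
o=[r.get_obs() for _ in range(3)]
for k in o: print(np.round(k["tcp_pos"],4))
plan([.4957,-.1668,.125],27.5)
E
```

```text
[ 0.4928 -0.1638  0.1696]
[ 0.4928 -0.1638  0.1696]
[ 0.4928 -0.1638  0.1696]
tcp [ 0.4928 -0.1638  0.1696] xang 27.35 row [0.0046, 0.016, 0.1785, -0.0003, -0.0003, -0.0017]
```

{"fn": "apply_moves", "kwargs": {"rows": [[0.0046,0.016,0.06,0,0,-0.002],[0.0046,0.016,0.13,0,0,-0.002],[0.0046,0.016,0.175,0,0,-0.002],[0.0046,0.016,0.178,0,0,-0.002],[0.0046,0.016,0.178,0,0,-0.002]]}}

```text
clock: 6.75
tcp_pos: [0.4954, -0.1688, 0.1251]
orientation: [-3.052, -0.743, -0.0]
contact_force: [0.1, -0.3, -0.8]
grip_width: 0.013
gripper_force: 61.2
```

```bash
python3 - <<'E'
from h import *
plan([.4957,-.1668,.105],27.5)
p=r.grab_frame("scene")
o=r.get_obs();t=o["tcp_pos"];R0=R.from_rotvec(o["orientation"]).as_matrix();a=R0[:,0]
c=t-1.65e-3*a
th=np.linspace(0,2*np.pi,60);ci=np.c_[np.cos(th),np.sin(th),0*th]
bias=np.array([.0015,.0045,0])
F=np.r_[c+[0,0,-.0322+.022]+.036*ci]; C=[.4942,-.1676,.081]+.053*ci
x0,y0=265,105
im=cv2.resize(p["pixels"][y0:y0+75,x0:x0+90],None,fx=8,fy=8,interpolation=2)
for X,col in((F,(255,0,255)),(C,(0,255,0))):
    q=((proj(p,X+bias)-[x0,y0]+.5)*8).astype(int); cv2.polylines(im,[q],True,col,1)
save("s3",im)
E
```

```text
tcp [ 0.4954 -0.1688  0.1251] xang 27.36 row [0.0046, -0.0066, 0.0803, -0.0, -0.0001, -0.0016]
```

View pics/s3.png

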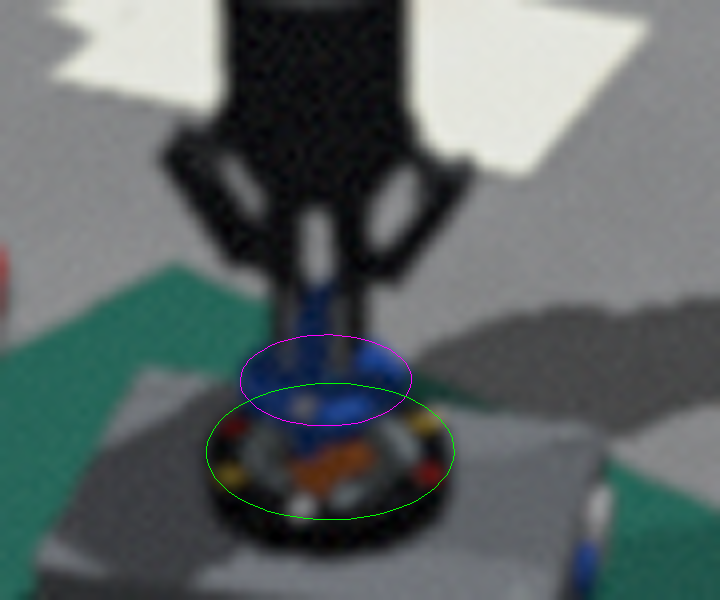

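The predicted flange and collar ellipses match the picture, with the cap centred over the port and its front lug above the white mark at crop (302,508). I'll lower it.

{"fn": "apply_moves", "kwargs": {"rows": [[0.004,-0.006,0.02,0,0,-0.002],[0.004,-0.006,0.04,0,0,-0.002],[0.004,-0.006,0.06,0,0,-0.002],[0.004,-0.006,0.075,0,0,-0.002],[0.004,-0.006,0.075,0,0,-0.002]]}}

```text
clock: 7.42
tcp_pos: [0.4952, -0.167, 0.1059]
orientation: [-3.051, -0.747, 0.001]
contact_force: [-0.2, -0.6, -1.4]
grip_width: 0.013
gripper_force: 61.2
```

```bash
python3 - <<'E'
from h import *
o=r.get_obs();print(np.round(o["contact_force"],1),np.round(o["moment"],2))
plan([.4957,-.1668,.0945],27.5)
E
```

```text
[-0.2 -0.6 -1.4] [0.03 0.02 0.04]
tcp [ 0.4952 -0.167   0.1059] xang 27.53 row [0.002, 0.0002, 0.0457, -0.0003, 0.0003, 0.0004]
```

{"fn": "apply_moves", "kwargs": {"rows": [[0,0,0.015,0,0,0],[0,0,0.03,0,0,0],[0,0,0.04,0,0,0],[0,0,0.046,0,0,0],[0,0,0.046,0,0,0]]}}

```text
clock: 8.05
tcp_pos: [0.4954, -0.167, 0.0952]
orientation: [3.051, 0.748, -0.001]
contact_force: [-1.8, 1.0, 3.8]
grip_width: 0.0133
gripper_force: 61.8
```

```bash
python3 - <<'E'
from h import *
o=r.get_obs();print(np.round(o["contact_force"],1),np.round(o["moment"],2))
plan([.4957,-.1668,.0942],-22.5)
E
```

```text
[-1.8  1.   3.8] [0.11 0.48 0.04]
tcp [ 0.4954 -0.167   0.0952] xang 27.53 row [0.0015, 0.0, 0.0041, 0.0001, 0.0002, 0.5559]
```

{"fn": "apply_moves", "kwargs": {"rows": [[0,0.001,0.001,0,0,0.07],[-0.001,0.002,0.001,0,0,0.15],[-0.001,0.002,0.001,0,0,0.23],[-0.002,0.003,0.001,0,0,0.31],[-0.002,0.004,0.001,0,0,0.38]]}}

```text
clock: 8.68
tcp_pos: [0.4967, -0.1678, 0.0952]
orientation: [3.136, -0.187, 0.004]
contact_force: [0.8, 0.9, 2.6]
grip_width: 0.0129
gripper_force: 61.7
```

```bash
python3 - <<'E'
from h import *
o=r.get_obs();print(np.round(o["contact_force"],1),np.round(o["moment"],2))
plan([.4957,-.1682,.0948],-22.5)
E
```

```text
[0.8 0.9 2.6] [ 0.21 -0.11  0.1 ]
tcp [ 0.4967 -0.1678  0.0952] xang -6.83 row [-0.0038, 0.002, 0.0018, -0.0003, -0.0014, 0.1741]
```

{"fn": "apply_moves", "kwargs": {"rows": [[-0.001,0.001,0.001,0,0,0.06],[-0.001,0.001,0.001,0,0,0.12],[-0.002,0.002,0.001,0,0,0.165],[-0.002,0.002,0.001,0,0,0.174],[-0.002,0.002,0.001,0,0,0.174]]}}

```text
clock: 9.3
tcp_pos: [0.4967, -0.1682, 0.0953]
orientation: [-3.082, 0.605, -0.005]
contact_force: [2.9, 2.1, 6.0]
grip_width: 0.013
gripper_force: 62.2
```

{"fn": "apply_moves", "kwargs": {"rows": [[0,0,0,0,0,0],[0,0,0,0,0,0]]}}

```text
clock: 9.55
tcp_pos: [0.4967, -0.1682, 0.0953]
orientation: [-3.082, 0.605, -0.005]
contact_force: [2.8, 1.4, 6.0]
grip_width: 0.0131
gripper_force: 62.2
```

```bash
python3 - <<'E'
from h import *
o=r.get_obs();print(np.round(o["contact_force"],1),np.round(o["moment"],2),np.abs(o["qvel"]).max())
plan([.4957,-.1682,.0948],-22.5)
p=r.grab_frame("scene");q=r.grab_frame("top")
a=cv2.resize(p["pixels"][125:185,275:335],None,fx=7,fy=7,interpolation=2)[:420];b=cv2.resize(q["pixels"][215:275,357:411],None,fx=7,fy=7,interpolation=2)
save("fin",np.hstack([a,b]))
E
```

```text
[2.8 1.4 6. ] [ 0.42 -0.41  0.09] 0.001363429264031607
tcp [ 0.4967 -0.1682  0.0953] xang -22.22 row [-0.0038, 0.0016, 0.0018, -0.0008, -0.002, 0.0031]
```

View pics/fin.png

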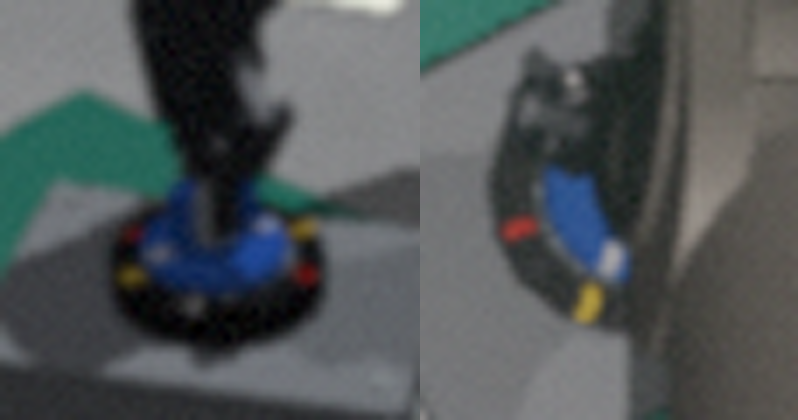

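The scene crop shows the stripes at (158,252) and (268,225), pointing to the yellow marks. In the top crop the stripe at (612,258) sits near the yellow mark at (590,302). I'll check the angle numerically once.

```bash
python3 - <<'E'
from h import *
np.set_printoptions(precision=4,suppress=True)
q=r.grab_frame("top");p=r.grab_frame("scene")
for n,f,bx in(("t",q,(376,240,396,264)),("s",p,(285,150,325,172))):
    for b in blobs(f["pixels"],bx,"white",1):
        for c in((.4942,-.1676),(.4957,-.163)):
            d=atz(f,b[0],.089)[0][:2]-c; print(n,b,np.degrees(np.arctan2(d[1],d[0])),np.linalg.norm(d))
E
```

```text
t (array([383.78, 251.52]), np.float64(7.0)) 158.7226243902294 0.027535335945974765
t (array([383.78, 251.52]), np.float64(7.0)) 168.77034338982446 0.027688488855027865
```

```bash
python3 -c "
from h import *
print(r.hand_in())"
```

```text
the job is handed in; nothing more can be done
None
```

The blue cap is down on the rim, turned clockwise to within about 1–2° of the yellow marks by camera and tool angle, and still gripped at about 62 N and at rest; I handed the job in at roughly 10 s, with no verdict returned.

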